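# Find the loose heating insert of a tube warmer and hold its lid open

### The job

One of the three heating inserts of the tube warmer has worked loose at its clamping screw: when tapped it drops a few millimetres and stays down, while the other two sit firm. Gently tap the three wells from above on their knobs, one after the other from left to right, to find it; then lift the lid of the loose one at least halfway to upright, without pulling its insert up again, and finish while still holding the lid there against its closing spring, so that I can get at the screw. Keep the other two lids shut and leave the things around the warmer where they are.

Things in the scene. Friction and masses are not known exactly. Their poses are not given: they have to be found in the camera images.
- warmer: tube warmer fixed on the table: a light box 118 mm deep (x), 266 wide (y), 50 high, black control panel in front (-x, facing the robot). Origin: centre of its underside, z up, +y = left seen from the robot; turned up to 15 degrees. On it, in a row along y at 84 mm pitch, three outwardly identical wells, each with a black 72 mm square lid (top 78 mm above the table) hinged at its back (+x) edge
- knob_a (a point): centre of the bright metal barrel knob on the lid of one well (which of the three places varies): a lying cylinder 20 mm thick, 26 mm long along the warmer's y, on a 9 mm stem. Lid shut, the centre is 104 mm above the table and 26 mm above the lid's top, its top 10 mm higher; the hinge axis, parallel to the warmer's y, lies 50 mm behind (warmer +x) and 38 mm below it. Opening, the knob moves up and back on that arc
- knob_b (a point): centre of the bright metal barrel knob on the lid of one well (which of the three places varies): a lying cylinder 20 mm thick, 26 mm long along the warmer's y, on a 9 mm stem. Lid shut, the centre is 104 mm above the table and 26 mm above the lid's top, its top 10 mm higher; the hinge axis, parallel to the warmer's y, lies 50 mm behind (warmer +x) and 38 mm below it. Opening, the knob moves up and back on that arc
- knob_c (a point): centre of the bright metal barrel knob on the lid of one well (which of the three places varies): a lying cylinder 20 mm thick, 26 mm long along the warmer's y, on a 9 mm stem. Lid shut, the centre is 104 mm above the table and 26 mm above the lid's top, its top 10 mm higher; the hinge axis, parallel to the warmer's y, lies 50 mm behind (warmer +x) and 38 mm below it. Opening, the knob moves up and back on that arc
- lid_a (a joint): hinge of the lid that carries knob_a, rad: 0 shut, 1.45 fully open. A spring pulls it shut from anywhere: about 2 N at the knob to start it, 3 N at 1 rad; it never stays open by itself
- lid_b (a joint): hinge of the lid that carries knob_b, rad: 0 shut, 1.45 fully open. A spring pulls it shut from anywhere: about 2 N at the knob to start it, 3 N at 1 rad; it never stays open by itself
- lid_c (a joint): hinge of the lid that carries knob_c, rad: 0 shut, 1.45 fully open. A spring pulls it shut from anywhere: about 2 N at the knob to start it, 3 N at 1 rad; it never stays open by itself
- insert_a (a joint): how far the heating insert under knob_a (with its lid and knob) has sunk, m; 0 at the start. A clamped insert yields less than 1 mm to a tap. The loose one slips 7 mm down to its stop under 2 to 4 N and stays down, unless pulled up with more than about 13 N. Exactly one of the three is loose, in any of the three places
- insert_b (a joint): how far the heating insert under knob_b (with its lid and knob) has sunk, m; 0 at the start. A clamped insert yields less than 1 mm to a tap. The loose one slips 7 mm down to its stop under 2 to 4 N and stays down, unless pulled up with more than about 13 N. Exactly one of the three is loose, in any of the three places
- insert_c (a joint): how far the heating insert under knob_c (with its lid and knob) has sunk, m; 0 at the start. A clamped insert yields less than 1 mm to a tap. The loose one slips 7 mm down to its stop under 2 to 4 N and stays down, unless pulled up with more than about 13 N. Exactly one of the three is loose, in any of the three places
- place_left (a point): fixed point of the warmer: where the barrel knob's centre of the left well stands with its lid shut (left = +y)
- place_middle (a point): fixed point of the warmer: where the barrel knob's centre of the middle well stands with its lid shut
- place_right (a point): fixed point of the warmer: where the barrel knob's centre of the right well stands with its lid shut
- hex_key: loose steel L-shaped hex key, 5 mm bar, legs 85 and 28 mm, lying in front of the warmer; origin under the middle of its long leg
- slide_box: loose carton 55 x 85 x 32 mm, standing to the left of the warmer; origin at the centre of its underside
- jar_3: loose clear jar with a black screw cap, 43 mm across and 72 mm high, standing to the right of the warmer; origin at the centre of its underside
- jar_2: loose clear jar with a black screw cap, 43 mm across and 72 mm high, standing far to the left and back; origin at the centre of its underside
- blue_tip_rack: loose rack with a turquoise deck, 84 x 122 x 52 mm, standing far to the right; origin at the centre of its underside
- liner_pen: loose pen 142 mm long, 12 mm thick, lying behind the warmer; origin under its middle

How it is judged:
On the way, in this order (a step that is already met when the one before it is completed fails the run):
1. the left well is tapped (fingers press on it with more than 1 N) (((contact force between the fingers and insert_a above 1 N and horizontal distance between knob_a and place_left below 0.03 m) or (contact force between the fingers and insert_b above 1 N and horizontal distance between knob_b and place_left below 0.03 m) or (contact force between the fingers and insert_c above 1 N and horizontal distance between knob_c and place_left below 0.03 m))), for 0.05 s.
2. the middle well is tapped (fingers press on it with more than 1 N) (((contact force between the fingers and insert_a above 1 N and horizontal distance between knob_a and place_middle below 0.03 m) or (contact force between the fingers and insert_b above 1 N and horizontal distance between knob_b and place_middle below 0.03 m) or (contact force between the fingers and insert_c above 1 N and horizontal distance between knob_c and place_middle below 0.03 m))), for 0.05 s.
3. the right well is tapped (fingers press on it with more than 1 N) (((contact force between the fingers and insert_a above 1 N and horizontal distance between knob_a and place_right below 0.03 m) or (contact force between the fingers and insert_b above 1 N and horizontal distance between knob_b and place_right below 0.03 m) or (contact force between the fingers and insert_c above 1 N and horizontal distance between knob_c and place_right below 0.03 m))), for 0.05 s.
4. the lid of the loose well (the one whose insert has dropped) is held by the fingers at least halfway to upright (((value of joint insert_a above 0.002 m and value of joint lid_a above 0.7 rad and contact force between the fingers and lid_a above 0.5 N and velocity of joint lid_a between -0.15 and 0.15 rad/s) or (value of joint insert_b above 0.002 m and value of joint lid_b above 0.7 rad and contact force between the fingers and lid_b above 0.5 N and velocity of joint lid_b between -0.15 and 0.15 rad/s) or (value of joint insert_c above 0.002 m and value of joint lid_c above 0.7 rad and contact force between the fingers and lid_c above 0.5 N and velocity of joint lid_c between -0.15 and 0.15 rad/s))), for 0.2 s.
At the end, for the whole second after the job is handed in: The fingers hold the lid of the loose well still (slower than 0.15 rad/s) at more than 0.7 rad, with more than 0.5 N, its insert still down by more than 2 mm; the lids of the two firm wells are shut (under 0.1 rad); hex key, carton, both jars, tip rack and pen are within 30 mm of where they lay (((value of joint insert_a above 0.002 m and value of joint lid_a above 0.7 rad and contact force between the fingers and lid_a above 0.5 N and velocity of joint lid_a between -0.15 and 0.15 rad/s) or (value of joint insert_b above 0.002 m and value of joint lid_b above 0.7 rad and contact force between the fingers and lid_b above 0.5 N and velocity of joint lid_b between -0.15 and 0.15 rad/s) or (value of joint insert_c above 0.002 m and value of joint lid_c above 0.7 rad and contact force between the fingers and lid_c above 0.5 N and velocity of joint lid_c between -0.15 and 0.15 rad/s)) and (value of joint insert_a above 0.002 m or value of joint lid_a below 0.1 rad) and (value of joint insert_b above 0.002 m or value of joint lid_b below 0.1 rad) and (value of joint insert_c above 0.002 m or value of joint lid_c below 0.1 rad) and distance of each of hex_key, slide_box, jar_3, jar_2, blue_tip_rack, liner_pen from where it was at the start of the episode below 0.03 m); the arm keeps its last pose, push and grip.
It fails at once if a lid is opened more than 0.25 rad on a well whose insert has not dropped ((not (value of joint insert_a above 0.002 m) and value of joint lid_a above 0.25 rad) or (not (value of joint insert_b above 0.002 m) and value of joint lid_b above 0.25 rad) or (not (value of joint insert_c above 0.002 m) and value of joint lid_c above 0.25 rad)).
It fails at once if a well whose insert has not dropped is pressed or gripped with more than 35 N ((not (value of joint insert_a above 0.002 m) and contact force between the fingers and insert_a above 35 N) or (not (value of joint insert_b above 0.002 m) and contact force between the fingers and insert_b above 35 N) or (not (value of joint insert_c above 0.002 m) and contact force between the fingers and insert_c above 35 N)).
It fails at once if hex key, carton, a jar, tip rack or pen is pushed more than 30 mm from its place (distance of any of hex_key, slide_box, jar_3, jar_2, blue_tip_rack, liner_pen from where it was at the start of the episode above 0.03 m).
It also fails if it takes over 58 s, if anything falls off the work surface, if the arm or the gripper's body presses on something with over 40 N, if the wrist force passes 120 N, or if a joint passes its speed limit or range.

### The arm

A 6-joint arm with a two-finger parallel gripper is mounted at the origin on a cart in front of the work surface, level with it; the furniture and walls round the work are solid. World frame = base frame: x ahead of the robot, y to its left, z up, the work surface at z = 0. Lengths are in m, angles in rad, forces in N, time in s.
With the tool pointing down it reaches from about 0.35 to 0.975 m from the base axis. Payload 4.9 kg.
Tool frame: the origin (TCP) lies at the very end of the fingers, on their centre line; the grasp point (between the pads) lies 19 mm behind it; z points along the fingers, y is the line along which they close (so a half turn about z gives the same grasp; the last joint's range is limited). The gripper opens to 85 mm and grips with 20 to 120 N. Pads are 22 mm wide; open, the fingers measure 114 mm over their backs; the gripper's body (76 mm by 85 mm) begins 54 mm behind the grasp point. The pads swing forward as they close: fully open they stand 13 mm farther back than shut.
Start: joints at [1.186, 0.053, 1.613, -0, 1.476, -0.119], TCP at [0.164, 0.603, 0.231] pointing down, gripper open.
Joint ranges: [-3.01, 3.01], [-1.01, 2.22], [0.06, 2.58], [-1.02, 4.17], [0.09, 2.62], [-3.14, 3.14]. Speed limits (rad/s): [2.57, 2.57, 3.14, 3.14, 3.14, 3.14].

### API

Orientations are given as a rotation vector (axis times angle).
In Python, from station import ctrl gives the robot as it stands. The module is installed in compiled form; this text tells all that it offers.
- The arm moves only by the tool jog_arm, never from a script. Its argument "steps" is a list of rows, each an object with "delta_rot": the turn, a rotation vector about the tool's x, y, z in degrees, a list of three; "linear": the shift along the tool's x, y, z in m, a list of three; "grip": the finger opening in m, from 0 to 0.0854. In form: [{"delta_rot": [rx, ry, rz], "linear": [x, y, z], "grip": grip}, ...]. A call has 1 to 10 rows; each row shifts and turns the commanded pose from where the row before left it, along the tool's axes as they then stand; what a row does not reach is not made up. A row lasts 1/10 s, in which the tool goes at most 50 mm and 8.59 degrees, less where a joint would pass 70% of its speed; a pose out of reach is approached as far as the arm can. A call with a gripper value outside its range is refused whole. The fingers move at their own pace and stop on an object; "newtons" is the grip in N (left out, the last holds). Time passes only in rows, so rows that do not move let the fingers close. It gives the time, the measured TCP pose, the force, the opening and the grip force at its end, in the units of the state.
- ctrl.get_obs(): the state, without advancing time (a new reading comes with each control period).
- ctrl.get_image(name): name is "scene" or "side" or "wrist"; returns (picture, depth): 400x640x3 uint8, red, green, blue; 400x640 float32, m along the optical axis (not along the pixel's ray), 0 where there is no reading.
- ctrl.camera_info(name): a dict with "camera_matrix" (3x3 intrinsics, pixels), "R" (3x3) and "t" (3): a world point X has camera coordinates R X + t; the wrist camera has in their place "T_tool_cam" (4x4, takes a point from camera to tool coordinates, whose origin is the TCP and whose axes are the flange's). Camera axes: x right, y down, z forward; pixel columns grow to the right and rows downward; lengths in m; the calibration is good to about 2 mm. A picture is of the moment at which its call begins: read the wrist's pose just before it. camera_info takes no time and is no camera call.
- ctrl.finish_job(): hands the job in; it is judged then, once.
The state is a dict: "t": time; "q": joint angles; "dq": joint speeds; "effort": joint torques, N m; "tool_pos": TCP position; "tool_rot": TCP orientation; "contact_force": force on the tool from outside, world axes, zero at the start; "wrist_torque": the same for the moment, N m; "opening": finger opening in m; "grip_force": force on a finger pad.
Only numpy, scipy, OpenCV 4.12 (cv2) and the standard library are available. Lean on these libraries where they do the work, as an engineer would, in place of code of your own. Each camera call takes 0.05 s, during which the arm holds its last target. There are 200 camera calls.

## Working session

There is one attempt and no reset: what is moved stays moved. The work goes in short steps, Python scripts to look and compute and a tool call to move; the robot and the scene stay as the last step left them, time stands still between calls to the robot, and variables do not carry over. Pictures are saved under pics/ and viewed, at most 10 in all, crops included, and the job is handed in when it is done.

Besides the shell and the picture viewer there is one more tool, called after ">>>" as a command line: name --argument value ..., lists and objects as JSON in quotes. jog_arm: Moves the arm, as the interface text tells. Its arguments: {"type":"object","properties":{"steps":{"type":"array"},"newtons":{"type":"number"}},"required":["steps"]}

```bash
mkdir -p pics
cat > h.py <<'E'
import numpy as np, cv2
from scipy.spatial.transform import Rotation as Ro
from station import ctrl
def cloud(name):
    o=ctrl.get_obs(); im,d=ctrl.get_image(name); c=ctrl.camera_info(name); K=np.array(c["camera_matrix"])
    v,u=np.mgrid[:400,:640]; P=np.stack([(u-K[0,2])/K[0,0]*d,(v-K[1,2])/K[1,1]*d,d],-1)
    if "R" in c: W=(P-np.array(c["t"]).ravel())@np.array(c["R"])
    else:
        T=np.array(c["T_tool_cam"]); Rt=Ro.from_rotvec(o["tool_rot"]).as_matrix()
        W=(P@T[:3,:3].T+T[:3,3])@Rt.T+o["tool_pos"]
    W[d==0]=np.nan
    return im,W
E
python3 - <<'E'
from h import *
o=ctrl.get_obs(); print({k:np.round(v,3) for k,v in o.items()})
print(Ro.from_rotvec(o["tool_rot"]).as_matrix().round(3))
ims=[]
for n in ("scene","side"):
    im,W=cloud(n); cv2.imwrite(f"pics/{n}.png",im[...,::-1]); np.save(n,W)
    m=(W[...,2]>.090)&(W[...,2]<.125)&(W[...,0]>.3)&(W[...,0]<.9)
    k,l,s,c=cv2.connectedComponentsWithStats(m.astype(np.uint8))
    for i in range(1,k):
        if s[i,4]>15:
            p=W[l==i]; print(n,s[i],p.mean(0).round(3),p.min(0).round(3),p.max(0).round(3))
E
```

```text
{'t': np.float64(0.0), 'q': array([ 1.186,  0.053,  1.614,  0.   ,  1.476, -0.119]), 'dq': array([-0.002, -0.   ,  0.001,  0.001, -0.001,  0.   ]), 'effort': array([-2.0000e-03, -3.9368e+01, -3.7018e+01, -0.0000e+00,  7.0000e-03,
       -0.0000e+00]), 'tool_pos': array([0.164, 0.602, 0.23 ]), 'tool_rot': array([-4.160e-01, -3.113e+00,  3.000e-03]), 'contact_force': array([-0.561, -0.675, -0.379]), 'wrist_torque': array([-0.027, -0.   , -0.013]), 'grip_force': np.float64(0.0), 'opening': np.float64(0.086)}
[[-0.965  0.263 -0.001]
 [ 0.263  0.965 -0.002]
 [ 0.    -0.002 -1.   ]]
scene [234  15  12  11  88] [0.757 1.044 0.106] [0.736 1.029 0.091] [0.783 1.065 0.125]
scene [155  76  17  14 147] [0.332 0.755 0.107] [0.307 0.742 0.09 ] [0.369 0.794 0.125]
scene [317  97   8  11  74] [0.755 0.37  0.108] [0.743 0.361 0.09 ] [0.769 0.383 0.125]
scene [310 123  42  35 747] [0.682 0.19  0.101] [0.646 0.12  0.09 ] [0.731 0.28  0.125]
scene [265 157  10  10  62] [0.469 0.19  0.109] [0.46  0.179 0.097] [0.48  0.207 0.116]
scene [282 172  10  10  70] [0.482 0.108 0.108] [0.473 0.095 0.091] [0.494 0
[... 520 characters left out ...]
[ 0.4   -2.638  0.102] [ 0.3   -2.671  0.09 ] [ 0.566 -2.595  0.124]
side [315 108  36  31 388] [ 0.587 -0.475  0.108] [ 0.492 -0.606  0.09 ] [ 0.672 -0.425  0.125]
side [ 261  139   43   28 1087] [ 0.698 -0.231  0.099] [ 0.599 -0.346  0.09 ] [ 0.804 -0.129  0.107]
side [304 198   7   9  50] [0.492 0.035 0.109] [0.485 0.016 0.097] [0.503 0.051 0.118]
side [207 205  44  37 788] [0.681 0.215 0.101] [0.646 0.124 0.09 ] [0.727 0.285 0.125]
side [297 214   8   9  53] [0.48  0.118 0.109] [0.471 0.1   0.096] [0.491 0.131 0.117]
side [291 231   8  10  59] [0.468 0.202 0.109] [0.46  0.181 0.096] [0.478 0.213 0.117]
side [172 245  11  13  95] [0.752 0.388 0.106] [0.744 0.37  0.09 ] [0.769 0.395 0.125]
```

Run:
```python
import cv2,numpy as np
a=cv2.imread("pics/scene.png"); b=cv2.imread("pics/side.png")
a=cv2.resize(a[60:360,150:550],(800,600));cv2.imwrite("pics/a.png",a)
cv2.imwrite("pics/b.png",cv2.resize(b[60:360,150:550],(800,600)))
```

```text
(no output)
```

View pics/a.png

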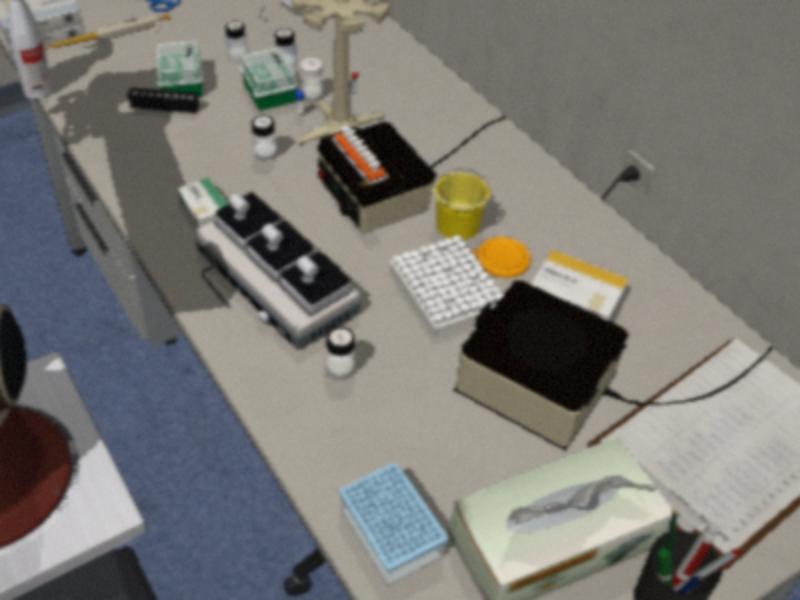

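View pics/b.png

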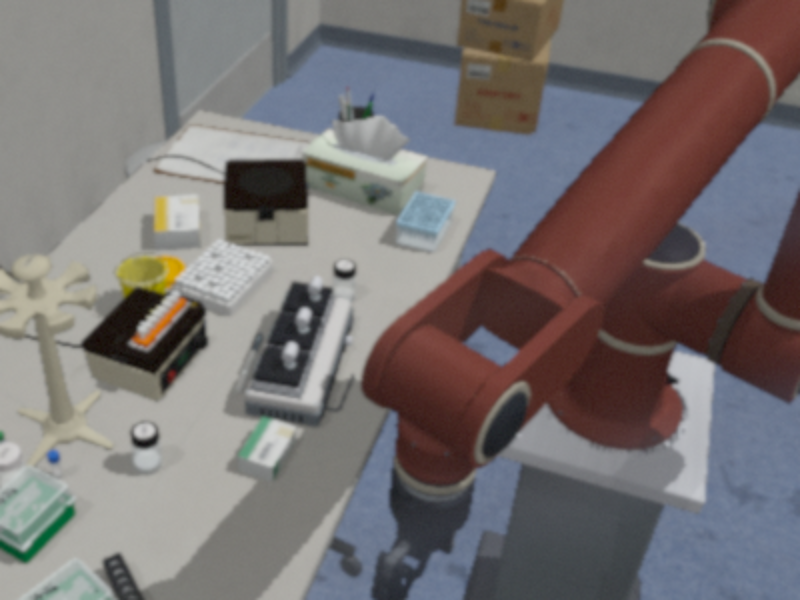

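The scene picture shows the warmer, with its knobs at about (240,205), (270,235) and (307,268). A carton stands to its left, a jar to its right, and a heater block and rack behind it. I'll move above it for a close look.

>>> jog_arm --steps '[{"delta_rot": [0, 0, -8], "linear": [0, 0, -0.01], "grip": 0.0}, {"delta_rot": [0, 0, -8], "linear": [0, 0, -0.01], "grip": 0.0}, {"delta_rot": [0, 0, -7.4], "linear": [0, 0, -0.01], "grip": 0.0}, {"delta_rot": [0, 0, 0], "linear": [-0.018, -0.041, -0.004], "grip": 0.0}, {"delta_rot": [0, 0, 0], "linear": [-0.018, -0.041, -0.004], "grip": 0.0}, {"delta_rot": [0, 0, 0], "linear": [-0.018, -0.041, -0.004], "grip": 0.0}, {"delta_rot": [0, 0, 0], "linear": [-0.018, -0.041, -0.004], "grip": 0.0}, {"delta_rot": [0, 0, 0], "linear": [-0.018, -0.041, -0.004], "grip": 0.0}, {"delta_rot": [0, 0, 0], "linear": [-0.018, -0.041, -0.004], "grip": 0.0}, {"delta_rot": [0, 0, 0], "linear": [-0.018, -0.041, -0.004], "grip": 0.0}]' --newtons 20

```text
t: 1.1
tool_pos: [0.33, 0.3351, 0.289]
tool_rot: [0.225, -3.133, 0.0]
contact_force: [0.3, 0.4, 0.0]
opening: 0.0001
grip_force: 0.0
```

>>> jog_arm --steps '[{"delta_rot": [0, 0, 0], "linear": [-0.018, -0.041, -0.004], "grip": 0.0}, {"delta_rot": [0, 0, 0], "linear": [-0.018, -0.041, -0.004], "grip": 0.0}, {"delta_rot": [0, 0, 0], "linear": [-0.018, -0.041, -0.004], "grip": 0.0}, {"delta_rot": [0, 0, 0], "linear": [-0.018, -0.041, -0.004], "grip": 0.0}, {"delta_rot": [0, 0, 0], "linear": [-0.018, -0.041, -0.004], "grip": 0.0}, {"delta_rot": [0, 0, 0], "linear": [-0.018, -0.041, -0.004], "grip": 0.0}, {"delta_rot": [0, 0, 0], "linear": [0, 0, 0], "grip": 0.0}, {"delta_rot": [0, 0, 0], "linear": [0, 0, 0], "grip": 0.0}]'

```text
t: 1.9
tool_pos: [0.4715, 0.1081, 0.3127]
tool_rot: [0.22, -3.133, -0.001]
contact_force: [-0.4, -0.3, 0.2]
opening: 0.0002
grip_force: 0.0
```

Run:
```python
from h import *
o=ctrl.get_obs(); print(o["t"],o["tool_pos"],o["contact_force"],o["opening"],np.degrees(o["q"][5]))
print(Ro.from_rotvec(o["tool_rot"]).as_matrix().round(3)); print(ctrl.camera_info("wrist")["T_tool_cam"])
im,W=cloud("wrist"); cv2.imwrite("pics/w1.png",im[...,::-1]); np.save("w1",W)
m=(W[...,2]>.085)&(W[...,2]<.125)
k,l,s,c=cv2.connectedComponentsWithStats(m.astype(np.uint8))
for i in range(1,k):
    if s[i,4]>60:
        p=W[l==i]; print(s[i],p.mean(0).round(4),p.min(0).round(3),p.max(0).round(3))
```

```text
1.9 [0.47152074 0.10812569 0.31273654] [-0.42493814 -0.34336611  0.24757465] 0.0001596347366666538 -93.97234959664097
[[-0.99  -0.14  -0.001]
 [-0.14   0.99   0.   ]
 [ 0.001  0.001 -1.   ]]
[[ 3.72245564e-04 -9.62679739e-01 -2.70642904e-01  6.76930050e-02]
 [ 9.99999446e-01  9.18302992e-05  1.04877011e-03 -7.26699050e-04]
 [-9.84776519e-04 -2.70643145e-01  9.62679240e-01 -1.43723833e-01]
 [ 0.00000000e+00  0.00000000e+00  0.00000000e+00  1.00000000e+00]]
[248 176  23  16 353] [0.4934 0.0309 0.1119] [0.484 0.017 0.098] [0.505 0.044 0.116]
[316 176  21  16 326] [0.4817 0.1129 0.1126] [0.472 0.1   0.105] [0.494 0.126 0.117]
[381 176  24  15 340] [0.4697 0.1942 0.1122] [0.46  0.182 0.099] [0.481 0.209 0.117]
[    0   230   142   122 11800] [ 0.6954 -0.2323  0.0989] [ 0.598 -0.328  0.085] [ 0.808 -0.134  0.104]
[317 310  12  21 203] [0.6919 0.1385 0.0981] [0.674 0.131 0.085] [0.71  0.149 0.108]
[407 312  12  15 113] [0.6716 0.2699 0.0968] [0.66  0.261 0.094] [0.684 0.28  0.099]
```

View pics/w1.png

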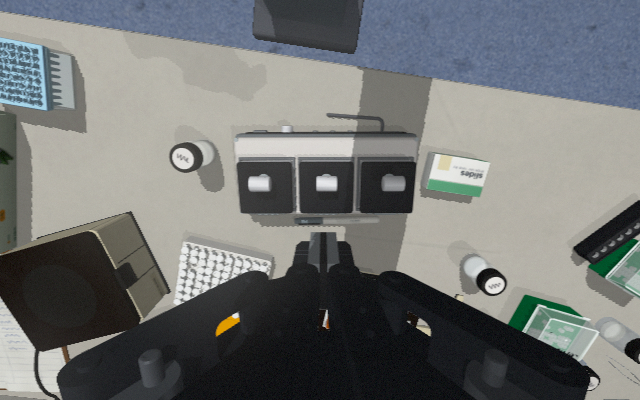

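The wrist view shows the three knobs at pixels (260,184), (327,184) and (393,184). Spacing is 83 mm, tops are at about 0.116 m and yaw is about 8°, all close to what was given. Next I'll tap the left one.

>>> jog_arm --steps '[{"delta_rot": [0, 0, 0], "linear": [-0.0024, 0.0172, 0.036], "grip": 0.0}, {"delta_rot": [0, 0, 0], "linear": [-0.0024, 0.0172, 0.036], "grip": 0.0}, {"delta_rot": [0, 0, 0], "linear": [-0.0024, 0.0172, 0.036], "grip": 0.0}, {"delta_rot": [0, 0, 0], "linear": [-0.0024, 0.0172, 0.036], "grip": 0.0}, {"delta_rot": [0, 0, 0], "linear": [-0.0024, 0.0172, 0.036], "grip": 0.0}, {"delta_rot": [0, 0, 0], "linear": [0, 0, 0.006], "grip": 0.0}, {"delta_rot": [0, 0, 0], "linear": [0, 0, 0.006], "grip": 0.0}, {"delta_rot": [0, 0, 0], "linear": [0, 0, 0], "grip": 0.0}]'

```text
t: 2.75
tool_pos: [0.4714, 0.1958, 0.1222]
tool_rot: [-0.225, 3.132, -0.0]
contact_force: [0.3, -0.6, 0.4]
opening: -0.0001
grip_force: 0.0
```

>>> jog_arm --steps '[{"delta_rot": [0, 0, 0], "linear": [0, 0, 0.001], "grip": 0.0}, {"delta_rot": [0, 0, 0], "linear": [0, 0, 0.001], "grip": 0.0}, {"delta_rot": [0, 0, 0], "linear": [0, 0, 0.001], "grip": 0.0}, {"delta_rot": [0, 0, 0], "linear": [0, 0, 0.001], "grip": 0.0}, {"delta_rot": [0, 0, 0], "linear": [0, 0, 0.001], "grip": 0.0}, {"delta_rot": [0, 0, 0], "linear": [0, 0, 0], "grip": 0.0}]'

```text
t: 3.35
tool_pos: [0.4711, 0.1954, 0.1161]
tool_rot: [0.224, -3.133, 0.0]
contact_force: [-0.1, 0.2, -0.8]
opening: 0.0002
grip_force: 0.0
```

>>> jog_arm --steps '[{"delta_rot": [0, 0, 0], "linear": [0, 0, 0.001], "grip": 0.0}, {"delta_rot": [0, 0, 0], "linear": [0, 0, 0.001], "grip": 0.0}, {"delta_rot": [0, 0, 0], "linear": [0, 0, 0], "grip": 0.0}]'

```text
t: 3.65
tool_pos: [0.471, 0.1955, 0.114]
tool_rot: [0.224, -3.133, 0.0]
contact_force: [0.3, 0.4, 0.1]
opening: 0.0001
grip_force: 0.0
```

>>> jog_arm --steps '[{"delta_rot": [0, 0, 0], "linear": [0, 0, 0.001], "grip": 0.0}, {"delta_rot": [0, 0, 0], "linear": [0, 0, 0], "grip": 0.0}]'

```text
t: 3.85
tool_pos: [0.4712, 0.1956, 0.1136]
tool_rot: [0.224, -3.133, 0.0]
contact_force: [-1.0, -0.7, 2.5]
opening: 0.0
grip_force: 1.3
```

>>> jog_arm --steps '[{"delta_rot": [0, 0, 0], "linear": [0, 0, 0.001], "grip": 0.0}, {"delta_rot": [0, 0, 0], "linear": [0, 0, 0], "grip": 0.0}]'

```text
t: 4.05
tool_pos: [0.4712, 0.1956, 0.113]
tool_rot: [0.224, -3.133, 0.0]
contact_force: [-3.0, -0.6, 6.1]
opening: 0.0002
grip_force: 2.4
```

>>> jog_arm --steps '[{"delta_rot": [0, 0, 0], "linear": [0, 0, 0.001], "grip": 0.0}, {"delta_rot": [0, 0, 0], "linear": [0, 0, 0], "grip": 0.0}]'

```text
t: 4.25
tool_pos: [0.4712, 0.1956, 0.1128]
tool_rot: [0.224, -3.133, 0.0]
contact_force: [-5.4, -1.8, 10.7]
opening: -0.0001
grip_force: 4.7
```

Left is firm: 10.7 N and no slip. Middle is next.

>>> jog_arm --steps '[{"delta_rot": [0, 0, 0], "linear": [0, 0, -0.01], "grip": 0.0}, {"delta_rot": [0, 0, 0], "linear": [0, 0, -0.01], "grip": 0.0}, {"delta_rot": [0, 0, 0], "linear": [-0.0005, -0.0208, 0], "grip": 0.0}, {"delta_rot": [0, 0, 0], "linear": [-0.0005, -0.0208, 0], "grip": 0.0}, {"delta_rot": [0, 0, 0], "linear": [-0.0005, -0.0208, 0], "grip": 0.0}, {"delta_rot": [0, 0, 0], "linear": [-0.0005, -0.0208, 0], "grip": 0.0}, {"delta_rot": [0, 0, 0], "linear": [0, 0, 0.008], "grip": 0.0}, {"delta_rot": [0, 0, 0], "linear": [0, 0, 0.008], "grip": 0.0}, {"delta_rot": [0, 0, 0], "linear": [0, 0, 0], "grip": 0.0}]'

```text
t: 5.15
tool_pos: [0.4841, 0.114, 0.1138]
tool_rot: [0.224, -3.131, -0.0]
contact_force: [0.0, -0.5, 0.0]
opening: 0.0002
grip_force: 0.0
```

>>> jog_arm --steps '[{"delta_rot": [0, 0, 0], "linear": [0, 0, 0.001], "grip": 0.0}, {"delta_rot": [0, 0, 0], "linear": [0, 0, 0.001], "grip": 0.0}, {"delta_rot": [0, 0, 0], "linear": [0, 0, 0], "grip": 0.0}]'

```text
t: 5.45
tool_pos: [0.4849, 0.114, 0.1134]
tool_rot: [0.225, -3.133, -0.0]
contact_force: [0.7, 0.8, -0.2]
opening: -0.0002
grip_force: 0.0
```

>>> jog_arm --steps '[{"delta_rot": [0, 0, 0], "linear": [0, 0, 0.001], "grip": 0.0}, {"delta_rot": [0, 0, 0], "linear": [0, 0, 0], "grip": 0.0}]'

```text
t: 5.65
tool_pos: [0.4851, 0.1138, 0.1126]
tool_rot: [-0.224, 3.133, 0.001]
contact_force: [-1.0, 1.2, 2.6]
opening: 0.0001
grip_force: 0.9
```

>>> jog_arm --steps '[{"delta_rot": [0, 0, 0], "linear": [0, 0, 0.001], "grip": 0.0}, {"delta_rot": [0, 0, 0], "linear": [0, 0, 0], "grip": 0.0}]'

```text
t: 5.85
tool_pos: [0.4851, 0.1137, 0.1114]
tool_rot: [-0.224, 3.133, 0.001]
contact_force: [-0.8, 1.9, 3.1]
opening: 0.0002
grip_force: 1.1
```

>>> jog_arm --steps '[{"delta_rot": [0, 0, 0], "linear": [0, 0, 0.001], "grip": 0.0}, {"delta_rot": [0, 0, 0], "linear": [0, 0, 0], "grip": 0.0}]'

```text
t: 6.05
tool_pos: [0.4852, 0.1136, 0.1103]
tool_rot: [-0.224, 3.133, 0.0]
contact_force: [0.6, 1.1, 2.5]
opening: 0.0
grip_force: 1.0
```

>>> jog_arm --steps '[{"delta_rot": [0, 0, 0], "linear": [0, 0, 0.001], "grip": 0.0}, {"delta_rot": [0, 0, 0], "linear": [0, 0, 0], "grip": 0.0}]'

```text
t: 6.25
tool_pos: [0.4852, 0.1135, 0.1093]
tool_rot: [-0.224, 3.133, 0.0]
contact_force: [0.4, 1.8, 1.9]
opening: 0.0
grip_force: 0.9
```

>>> jog_arm --steps '[{"delta_rot": [0, 0, 0], "linear": [0, 0, 0.001], "grip": 0.0}, {"delta_rot": [0, 0, 0], "linear": [0, 0, 0], "grip": 0.0}]'

```text
t: 6.45
tool_pos: [0.4852, 0.1134, 0.1083]
tool_rot: [-0.224, 3.133, -0.0]
contact_force: [-0.0, 0.9, 1.2]
opening: -0.0002
grip_force: 0.9
```

>>> jog_arm --steps '[{"delta_rot": [0, 0, 0], "linear": [0, 0, 0.001], "grip": 0.0}, {"delta_rot": [0, 0, 0], "linear": [0, 0, 0.001], "grip": 0.0}, {"delta_rot": [0, 0, 0], "linear": [0, 0, 0], "grip": 0.0}]'

```text
t: 6.75
tool_pos: [0.4852, 0.1135, 0.1067]
tool_rot: [-0.224, 3.133, -0.0]
contact_force: [-1.3, 1.7, 4.7]
opening: -0.0003
grip_force: 2.1
```

>>> jog_arm --steps '[{"delta_rot": [0, 0, 0], "linear": [0, 0, 0.001], "grip": 0.0}, {"delta_rot": [0, 0, 0], "linear": [0, 0, 0], "grip": 0.0}]'

```text
t: 6.95
tool_pos: [0.4852, 0.1135, 0.1065]
tool_rot: [0.224, -3.133, 0.0]
contact_force: [-3.9, 0.2, 9.8]
opening: -0.0003
grip_force: 4.5
```

>>> jog_arm --steps '[{"delta_rot": [0, 0, 0], "linear": [0, 0, 0.001], "grip": 0.0}, {"delta_rot": [0, 0, 0], "linear": [0, 0, 0], "grip": 0.0}]'

```text
t: 7.15
tool_pos: [0.4852, 0.1135, 0.1064]
tool_rot: [0.224, -3.133, 0.0]
contact_force: [-6.5, 1.1, 13.2]
opening: 0.0
grip_force: 6.8
```

The middle insert slipped 7 mm to its stop, so it is the loose one. I still have to tap the right.

>>> jog_arm --steps '[{"delta_rot": [0, 0, 0], "linear": [0, 0, -0.014], "grip": 0.0}, {"delta_rot": [0, 0, 0], "linear": [0, 0, -0.014], "grip": 0.0}, {"delta_rot": [0, 0, 0], "linear": [0, -0.0208, 0], "grip": 0.0}, {"delta_rot": [0, 0, 0], "linear": [0, -0.0208, 0], "grip": 0.0}, {"delta_rot": [0, 0, 0], "linear": [0, -0.0208, 0], "grip": 0.0}, {"delta_rot": [0, 0, 0], "linear": [0, -0.0208, 0], "grip": 0.0}, {"delta_rot": [0, 0, 0], "linear": [0, 0, 0.008], "grip": 0.0}, {"delta_rot": [0, 0, 0], "linear": [0, 0, 0.008], "grip": 0.0}, {"delta_rot": [0, 0, 0], "linear": [0, 0, 0], "grip": 0.0}]'

```text
t: 8.05
tool_pos: [0.4954, 0.0318, 0.1143]
tool_rot: [0.224, -3.13, -0.001]
contact_force: [-0.5, -0.1, 0.4]
opening: -0.0004
grip_force: 0.0
```

>>> jog_arm --steps '[{"delta_rot": [0, 0, 0], "linear": [0, 0, 0.001], "grip": 0.0}, {"delta_rot": [0, 0, 0], "linear": [0, 0, 0.001], "grip": 0.0}, {"delta_rot": [0, 0, 0], "linear": [0, 0, 0], "grip": 0.0}]'

```text
t: 8.35
tool_pos: [0.4968, 0.0315, 0.1143]
tool_rot: [-0.225, 3.133, -0.0]
contact_force: [1.2, 0.4, -0.4]
opening: 0.0
grip_force: 0.0
```

>>> jog_arm --steps '[{"delta_rot": [0, 0, 0], "linear": [0, 0, 0.001], "grip": 0.0}, {"delta_rot": [0, 0, 0], "linear": [0, 0, 0], "grip": 0.0}]'

```text
t: 8.55
tool_pos: [0.4971, 0.0313, 0.1138]
tool_rot: [-0.224, 3.133, 0.0]
contact_force: [-0.8, 0.3, 2.9]
opening: 0.0
grip_force: 1.0
```

>>> jog_arm --steps '[{"delta_rot": [0, 0, 0], "linear": [0, 0, 0.001], "grip": 0.0}, {"delta_rot": [0, 0, 0], "linear": [0, 0, 0], "grip": 0.0}]'

```text
t: 8.75
tool_pos: [0.4971, 0.0313, 0.113]
tool_rot: [-0.224, 3.133, 0.001]
contact_force: [-2.4, 1.8, 4.8]
opening: -0.0
grip_force: 2.3
```

Right is firm. Now I'll rise, open the fingers and look at the middle knob.

>>> jog_arm --steps '[{"delta_rot": [0, 0, 0], "linear": [0, 0, -0.02], "grip": 0.05}, {"delta_rot": [0, 0, 0], "linear": [0, 0, -0.03], "grip": 0.05}, {"delta_rot": [0, 0, 0], "linear": [0.005, 0.0208, -0.01], "grip": 0.05}, {"delta_rot": [0, 0, 0], "linear": [0.005, 0.0208, 0], "grip": 0.05}, {"delta_rot": [0, 0, 0], "linear": [0, 0.0208, 0], "grip": 0.05}, {"delta_rot": [0, 0, 0], "linear": [0, 0.0208, 0], "grip": 0.05}, {"delta_rot": [0, 0, 0], "linear": [0, 0, 0], "grip": 0.05}, {"delta_rot": [0, 0, 0], "linear": [0, 0, 0], "grip": 0.05}]'

```text
t: 9.55
tool_pos: [0.475, 0.1119, 0.172]
tool_rot: [0.225, -3.133, 0.001]
contact_force: [-0.8, -1.0, -0.3]
opening: 0.0499
grip_force: 0.0
```

Run:
```python
from h import *
o=ctrl.get_obs(); print(o["t"],o["tool_pos"],o["opening"])
R=Ro.from_rotvec(o["tool_rot"]).as_matrix()
im,W=cloud("wrist"); cv2.imwrite("pics/w2.png",im[...,::-1])
m=(W[...,2]>.086)&(W[...,2]<.125)&(W[...,0]<.56)&(W[...,1]>-.02)
k,l,s,c=cv2.connectedComponentsWithStats(m.astype(np.uint8))
for i in range(1,k):
    if s[i,4]>60:
        p=W[l==i]; q=(p-o["tool_pos"])@R; print(s[i],p.mean(0).round(4),p.max(0).round(3),"tool",np.percentile(q,[1,99],axis=0).round(4))
```

```text
9.55 [0.47502315 0.11189189 0.1719805 ] 0.04992561759418873
[307 204  34  24 789] [0.4809 0.1126 0.1056] [0.493 0.126 0.109] tool [[-0.0164 -0.0129  0.0632]
 [ 0.0016  0.0128  0.0735]]
[196 206  40  25 951] [0.4925 0.0316 0.1115] [0.505 0.044 0.116] tool [[-0.0162 -0.0959  0.0562]
 [ 0.0018 -0.0708  0.0719]]
[412 206  41  26 988] [0.4695 0.1937 0.1116] [0.482 0.209 0.117] tool [[-0.017   0.0706  0.0558]
 [ 0.0014  0.096   0.0715]]
```

View pics/w2.png

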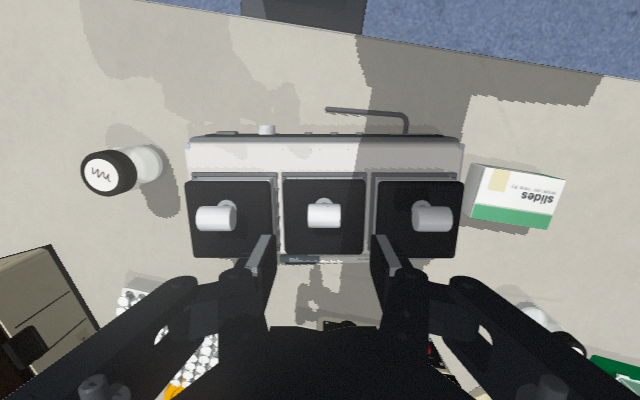

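The middle knob has dropped (its top is at about 0.107 m) and lies 8 mm ahead of the tool, centred in y. I'll go down and grip it.

>>> jog_arm --steps '[{"delta_rot": [0, 0, 0], "linear": [-0.008, 0, 0.01], "grip": 0.05}, {"delta_rot": [0, 0, 0], "linear": [0, 0, 0.02], "grip": 0.05}, {"delta_rot": [0, 0, 0], "linear": [0, 0, 0.02], "grip": 0.05}, {"delta_rot": [0, 0, 0], "linear": [0, 0, 0.02], "grip": 0.05}, {"delta_rot": [0, 0, 0], "linear": [0, 0, 0.015], "grip": 0.05}, {"delta_rot": [0, 0, 0], "linear": [0, 0, 0.008], "grip": 0.05}, {"delta_rot": [0, 0, 0], "linear": [0, 0, 0], "grip": 0.05}, {"delta_rot": [0, 0, 0], "linear": [0, 0, 0], "grip": 0.05}]'

```text
t: 10.4
tool_pos: [0.4836, 0.113, 0.0799]
tool_rot: [-0.223, 3.133, -0.0]
contact_force: [0.0, -0.1, 0.2]
opening: 0.0498
grip_force: 0.0
```

>>> jog_arm --steps '[{"delta_rot": [0, 0, 0], "linear": [0, 0, 0], "grip": 0.02}, {"delta_rot": [0, 0, 0], "linear": [0, 0, 0], "grip": 0.02}, {"delta_rot": [0, 0, 0], "linear": [0, 0, 0], "grip": 0.02}, {"delta_rot": [0, 0, 0], "linear": [0, 0, 0], "grip": 0.02}, {"delta_rot": [0, 0, 0], "linear": [0, 0, 0], "grip": 0.02}]' --newtons 20

```text
t: 10.9
tool_pos: [0.4837, 0.1137, 0.0805]
tool_rot: [-0.224, 3.132, 0.001]
contact_force: [-1.2, 3.5, 5.9]
opening: 0.0258
grip_force: 23.9
```

>>> jog_arm --steps '[{"delta_rot": [0, 0, 0], "linear": [-0.0035, 0, -0.0042], "grip": 0.02}, {"delta_rot": [0, 0, 0], "linear": [0, 0, 0], "grip": 0.02}, {"delta_rot": [0, 0, 0], "linear": [-0.0038, 0, -0.0039], "grip": 0.02}, {"delta_rot": [0, 0, 0], "linear": [0, 0, 0], "grip": 0.02}]'

```text
t: 11.3
tool_pos: [0.4887, 0.1145, 0.0862]
tool_rot: [0.224, -3.129, -0.001]
contact_force: [-5.4, 3.2, -2.6]
opening: 0.0255
grip_force: 22.5
```

>>> jog_arm --steps '[{"delta_rot": [0, 0, 0], "linear": [-0.0042, 0, -0.0035], "grip": 0.02}, {"delta_rot": [0, 0, 0], "linear": [0, 0, 0], "grip": 0.02}]'

```text
t: 11.5
tool_pos: [0.4928, 0.115, 0.0896]
tool_rot: [0.224, -3.129, -0.001]
contact_force: [-3.6, 4.4, -2.5]
opening: 0.0254
grip_force: 22.4
```

>>> jog_arm --steps '[{"delta_rot": [0, 0, 0], "linear": [-0.0045, 0, -0.0032], "grip": 0.02}, {"delta_rot": [0, 0, 0], "linear": [0, 0, 0], "grip": 0.02}, {"delta_rot": [0, 0, 0], "linear": [-0.0047, 0, -0.0028], "grip": 0.02}, {"delta_rot": [0, 0, 0], "linear": [0, 0, 0], "grip": 0.02}]'

```text
t: 11.9
tool_pos: [0.5019, 0.1163, 0.0956]
tool_rot: [0.224, -3.129, -0.001]
contact_force: [-5.3, 2.3, -1.3]
opening: 0.0253
grip_force: 22.0
```

>>> jog_arm --steps '[{"delta_rot": [0, 0, 0], "linear": [-0.005, 0, -0.0023], "grip": 0.02}, {"delta_rot": [0, 0, 0], "linear": [0, 0, 0], "grip": 0.02}, {"delta_rot": [0, 0, 0], "linear": [-0.0051, 0, -0.0019], "grip": 0.02}, {"delta_rot": [0, 0, 0], "linear": [0, 0, 0], "grip": 0.02}]'

```text
t: 12.3
tool_pos: [0.512, 0.1178, 0.0999]
tool_rot: [0.224, -3.129, -0.001]
contact_force: [-4.9, 3.1, -0.1]
opening: 0.0256
grip_force: 21.7
```

>>> jog_arm --steps '[{"delta_rot": [0, 0, 0], "linear": [-0.0053, 0, -0.0014], "grip": 0.02}, {"delta_rot": [0, 0, 0], "linear": [0, 0, 0], "grip": 0.02}, {"delta_rot": [0, 0, 0], "linear": [-0.0054, 0, -0.001], "grip": 0.02}, {"delta_rot": [0, 0, 0], "linear": [0, 0, 0], "grip": 0.02}]'

```text
t: 12.7
tool_pos: [0.5228, 0.1193, 0.1025]
tool_rot: [0.224, -3.129, -0.001]
contact_force: [-4.5, 3.4, 0.6]
opening: 0.0257
grip_force: 21.5
```

>>> jog_arm --steps '[{"delta_rot": [0, 0, 0], "linear": [-0.0054, 0, -0.0005], "grip": 0.02}, {"delta_rot": [0, 0, 0], "linear": [0, 0, 0], "grip": 0.02}, {"delta_rot": [0, 0, 0], "linear": [-0.0055, 0, 0], "grip": 0.02}, {"delta_rot": [0, 0, 0], "linear": [0, 0, 0], "grip": 0.02}, {"delta_rot": [0, 0, 0], "linear": [0, 0, 0], "grip": 0.02}, {"delta_rot": [0, 0, 0], "linear": [0, 0, 0], "grip": 0.02}, {"delta_rot": [0, 0, 0], "linear": [0, 0, 0], "grip": 0.02}, {"delta_rot": [0, 0, 0], "linear": [0, 0, 0], "grip": 0.02}]'

```text
t: 13.5
tool_pos: [0.5336, 0.1209, 0.1033]
tool_rot: [0.224, -3.13, -0.001]
contact_force: [-5.0, 2.8, -0.1]
opening: 0.0257
grip_force: 21.1
```

Run:
```python
from h import *
im,W=cloud("wrist"); im2,W2=cloud("scene")
cv2.imwrite("pics/w3.png",np.vstack([cv2.resize(im[100:350,150:500],(640,300)),cv2.resize(im2[130:280,220:420],(640,300))])[...,::-1])
o=ctrl.get_obs(); R=Ro.from_rotvec(o["tool_rot"]).as_matrix()
# lid plane: dark points near lid in front of the knob
q=(W-o["tool_pos"])@R
m=(np.abs(q[...,1])<.034)&(q[...,0]>.012)&(q[...,0]<.06)&(W[...,2]>.078)&(W[...,2]<.16)
p=q[m]; print(len(p)); c=p.mean(0); n=np.linalg.svd(p-c,full_matrices=False)[2][2]; print(c,n,np.degrees(np.arccos(abs(n[2]))))
```

```text
9477
[ 0.03171051 -0.00019906 -0.01122492] [-0.36050824  0.01092395 -0.93269206] 21.1415764899259
```

View pics/w3.png

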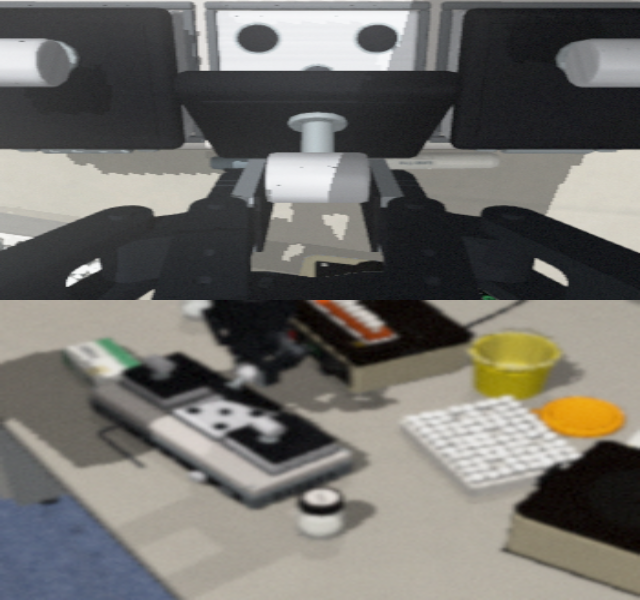

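The wrist view (top) shows the middle lid raised with its knob gripped at about (318,178). Both neighbouring lids are shut. The scene view (bottom) shows the open well at about (225,415) and the surroundings undisturbed. The knob moved 50 mm back and 23 mm up, so the lid is at about 0.9 rad with the insert still down.

```bash
python3 -c "
from station import ctrl
print(ctrl.finish_job())"
```

```text
the job is handed in; nothing more can be done
None
```

The middle insert is the loose one: it dropped 7 mm when tapped, while the left and right stayed firm. I handed the job in with the gripper holding its lid open at about 0.9 rad, its insert still down by my measurements, the other two lids shut, and nothing around the warmer visibly moved; the verdict was not shown.

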